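# Let the coffee capsules out of the lever dispenser into the tray

### The arm

A 7-joint arm with a two-finger parallel gripper is mounted at the origin on a cart in front of the work surface, level with it; the furniture and walls round the work are solid. World frame = base frame: x ahead of the robot, y to its left, z up, the work surface at z = 0. Lengths are in m, angles in rad, forces in N, time in s.
With the tool pointing down it reaches from about 0.425 to 1.025 m from the base axis. Payload 3.6 kg.
Tool frame: the origin (TCP) lies on the centre line of the jaws, within the pads' length; the fingertips stand 14 mm ahead of it and the grasp point (between the pads) lies 5 mm behind it; z points along the fingers, y is the line along which they close (so a half turn about z gives the same grasp; the last joint's range is limited). The gripper opens to 85 mm and grips with 20 to 120 N. Pads are 22 mm wide; open, the fingers measure 114 mm over their backs; the gripper's body (76 mm by 85 mm) begins 54 mm behind the grasp point. The pads swing forward as they close: fully open they stand 13 mm farther back than shut.
Start: joints at [-1.343, 0.591, 0.048, 1.609, -0.033, 0.943, -0.034], TCP at [0.229, 0.688, 0.245] pointing down, gripper open.
Joint ranges: [-2.69, 2.69], [-0.47, 2.24], [-1.27, 1.36], [0.19, 2.51], [-1.53, 4.68], [0.08, 2.07], [-3.09, 3.09]. Speed limits (rad/s): [2.57, 2.57, 3.14, 3.14, 3.14, 3.14, 3.14].

### API

Orientations are given as [roll, pitch, yaw] about the fixed x, y, z axes, in that order (R = Rz(yaw) Ry(pitch) Rx(roll)).
In Python, from plant import manip, optics, order gives the robot as it stands. Calls block until the motion is done:
- manip.move_ptp(position, orientation): joint-space move of the TCP to a pose.
- manip.movel(position, vel=0.15, orientation=None, force_limit=None): straight line of the TCP; orientation=None keeps the orientation; vel is the mean speed in m/s. With force_limit (N) it stops when the force on the tool has changed by that much, and returns True; else False.
- manip.movej(angles): joint-space move.
- manip.grip(opening, newtons=None): finger opening in m; newtons is the grip in N (None keeps the last); returns when the fingers have stopped.
- manip.pause(seconds).
- manip.solve_ik(position, orientation): joint angles nearest the present ones, or None.
- manip.sense(): the state.
- optics.camera(name): name is "scene" or "top"; returns the picture (400x640x3 uint8, blue, green, red); there is no depth.
- optics.camera_info(name): a dict with "intrinsics" (3x3 intrinsics, pixels), "pose" (4x4, takes a point from camera to world coordinates). Camera axes: x right, y down, z forward; pixel columns grow to the right and rows downward; lengths in m; the calibration is good to about 2 mm. A picture is of the moment at which its call begins. camera_info takes no time and is no camera call.
A pose or a line that the arm cannot do raises manip.IKError and nothing moves.
- order.sign_off(): hands the job in; it is judged then, once.
The state is a dict: "t": time; "q": joint angles; "qd": joint speeds; "tau": joint torques, N m; "position": TCP position; "eef_rot": TCP orientation; "force": force on the tool from outside, world axes, zero at the start; "wrist_torque": the same for the moment, N m; "finger_gap": finger opening in m; "grip_force": force on a finger pad.
Only numpy, scipy, OpenCV 4.12 (cv2) and the standard library are available. Lean on these libraries where they do the work, as an engineer would, in place of code of your own. Each camera call takes 0.05 s, during which the arm holds its last target. There are 200 camera calls.

### The job

Serve out the coffee capsules without picking anything up: push the shallow wooden tray along the worktop, under the outlet of the capsule dispenser, until its long side rests flat against the dispenser's front; then press the lever's black pad down to its stop, so that the lid lifts, and keep it down until both capsules have slid into the tray. Then ease the lever back up slowly, over a second or two, so that the lid comes down softly and does not slam, and move clear. Work the lid by the lever only, do not touch the capsules, and leave everything else where it stands.

Things in the scene. Friction and masses are not known exactly. Their poses are not given: they have to be found in the camera images.
- dispenser: Coffee capsule dispenser, fixed: light wooden housing, x from -75 (its front) to +45 mm, 74 mm wide, 179 mm high. Origin: on the worktop under it, on its middle line; x points from the outlet to the back, y left as seen from the robot, z up; turned -0.03 to 0.27 rad from the world's axes. With the tray home, the tray's centre is at about x = -132, y = 0 (40 mm either way will do) here.
- outlet (a point): Middle of the front edge of the chute's steel nose, where the capsules drop off: x = -97, y = 0, z = 64 mm of the dispenser. The nose is 68 mm wide and overhangs the housing's front by 25 mm, its underside 50 mm above the worktop; the capsules slide down toward -x.
- tray: Shallow dark wooden tray, loose, about 0.3 kg: 150 mm (its x) by 112 mm (its y) by 20 mm high, walls 6 mm, floor 4 mm. Origin: centre of its underside. It starts 65 to 85 mm short of home on the robot's side, its x within 0.1 rad of the dispenser's y, to be slid along the dispenser's +x until its far long side meets the housing; this takes 1 to 4 N.
- lever (a joint): The lever, hinged on the right (-y) wall of the dispenser, in rad: 0 = up (lid shut), 0.35 = down at its stop. Its pad sinks about 52 mm on a nearly straight vertical path over this travel. A return spring and the lid push it up again by themselves, with 1.5 to 3 N at the pad.
- lever_pad (a point): Centre of the top face of the lever's black ribbed pad, 40 mm (along x) by 36 mm, pressed from above. At rest it is at x = -120, y = -125, z = 119 mm in the dispenser's frame; at the stop z is about 67 mm.
- capsule_1: Coffee capsule, copper-coloured, loose, 15 g: rim 37 mm in diameter, 28 mm high. Origin: centre of its rim face. First in the chute, behind the lid's lip.
- capsule_2: The same, second in the chute. Both slide out within about 1 s of the lid being fully open.
- kettle: Steel kettle with a black handle, 155 x 228 x 221 mm, back left, fixed; its round black power base (about 20 mm high) is bare, between it and the tray. Origin: under it.
- jar: Glass jar with a red lid, 65 x 69 x 86 mm, loose, to the left of the dispenser. Origin: centre of its underside.
- tea_canister: Round white canister, 92 mm wide, 120 mm high, along the left edge of the worktop. Origin: centre of its underside.
- square_canister: Square dark green canister, 87 mm wide, 110 mm high, along the left edge of the worktop. Origin: centre of its underside.
- mug_striped: Striped mug, 86 x 120 x 90 mm, loose, between the tray and the left edge, in front of the kettle's power base. Origin: centre of its underside.
- mug_plain: Plain white mug, 82 x 112 x 93 mm, along the left edge of the worktop. Origin: centre of its underside.
- salt: Salt shaker, 44 mm wide, 90 mm high, loose, right of the dispenser behind the lever's pad. Origin: centre of its underside.
- match_box: Match box, 35 x 52 x 15 mm, loose, lying front right. Origin: centre of its underside.
- lid: The aluminium lid over the chute's lower end, 68 mm wide, 93 mm long, with a 36 mm lip that holds the capsules back. Origin on its hinge pin, x = -20, z = 150 mm of the dispenser; z up when shut. A rod links it to the lever: it turns 2.57 times as far, its front swinging up by 0.9 rad (front edge then 190 mm high). Let go from open it slams shut within 0.2 s.

How it is judged:
By the outcome, as a careful person would: the job done as asked, in the order asked, and still so for the second after the job is handed in, with the robot touching nothing.
It also fails if it takes over 51 s, if anything falls off the work surface, if the arm or the gripper's body presses on something with over 40 N, if the wrist force passes 120 N, or if a joint passes its speed limit or range.

## Working session

There is one attempt and no reset: what is moved stays moved. The work goes in short steps, each a Python script; the robot and the scene stay as the last script left them, time stands still between calls to the robot, and variables do not carry over. Pictures are saved under pics/ and viewed, at most 10 in all, crops included, and the job is handed in when it is done.

```bash
mkdir -p pics; ls
python3 - <<'E'
from plant import manip, optics, order
import cv2
for n in("scene","top"):
    im=optics.camera(n); cv2.imwrite(f"pics/{n}0.png",im); i=optics.camera_info(n); print(n,i["intrinsics"],i["pose"])
s=manip.sense(); print(s["t"],s["position"],s["eef_rot"],s["force"])
E
```

```text
pics
scene [[447.34402095   0.         324.39934285]
 [  0.         447.34402095 202.57350377]
 [  0.           0.           1.        ]] [[ 0.62067544 -0.31506498  0.71798054 -0.25114593]
 [-0.78373442 -0.22260974  0.5798321  -0.69777682]
 [-0.02285533 -0.92259361 -0.38509567  0.57841231]
 [ 0.          0.          0.          1.        ]]
top [[505.09509587   0.         321.58195226]
 [  0.         505.09509587 201.08693927]
 [  0.           0.           1.        ]] [[-0.01149434 -0.99409793  0.10787582  0.43950869]
 [-0.99982274  0.00981711 -0.01606598 -0.00502461]
 [ 0.01491213 -0.10804137 -0.99403455  1.39994304]
 [ 0.          0.          0.          1.        ]]
0.1 [0.22902314 0.68711667 0.24425281] [-3.13955407e+00  6.25303353e-05  2.81992142e+00] [-0.07420322  0.25556924  0.28084768]
```

View pics/scene0.png

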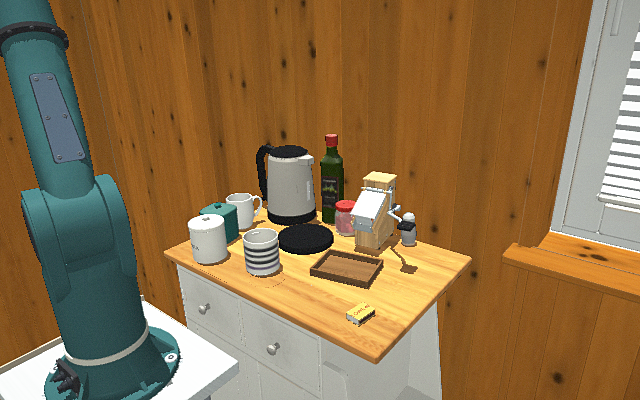

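View pics/top0.png

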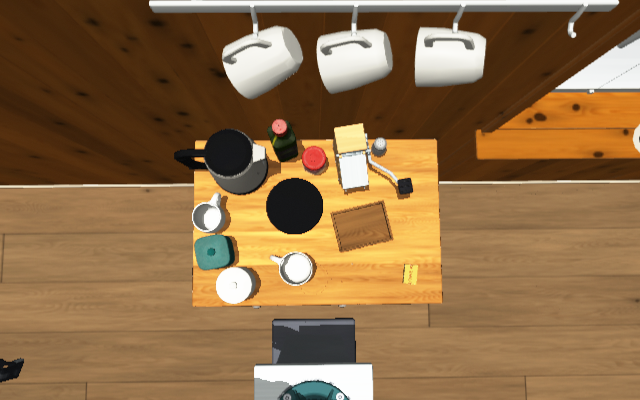

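The scene picture shows the dispenser at about (375,210), its pad at (406,226), and the tray at (346,268). The top picture shows the housing top at (351,140), the lid at (353,172), the pad at (404,186) and the tray at (362,226). I'll enlarge both.

Run:
```python
import cv2
a=cv2.imread("pics/top0.png")[115:265,310:430]; cv2.imwrite("pics/top0c.png",cv2.resize(a,None,fx=4,fy=4,interpolation=cv2.INTER_CUBIC))
a=cv2.imread("pics/scene0.png")[165:295,300:430]; cv2.imwrite("pics/scene0c.png",cv2.resize(a,None,fx=4,fy=4,interpolation=cv2.INTER_CUBIC))
```

```text
(no output)
```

View pics/top0c.png

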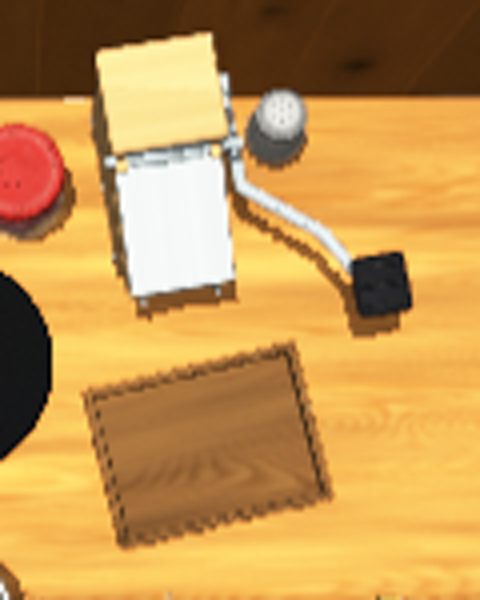

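View pics/scene0c.png

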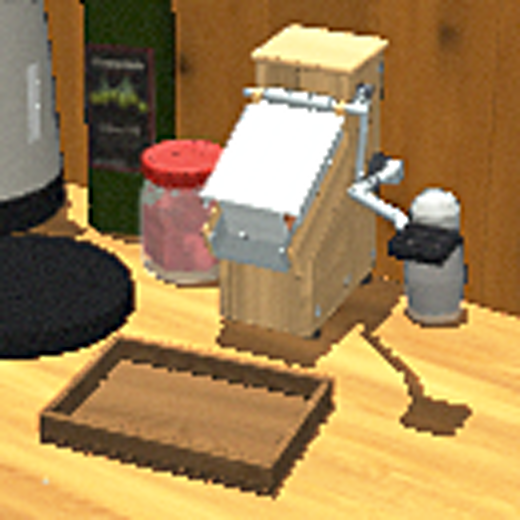

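Top crop (4x, offset 310,115):
- Tray rim corners are at (84,395), (293,344), (331,497) and (122,548).
- Housing top back corners are at (97,50) and (212,33), and the pad centre is at (381,283).

Scene crop (offset 300,165):
- Housing front foot corners are at (222,318) and (292,336).
- Top back corners are at (272,27) and (388,42).
- Tray rim corners are at (118,340), (333,382), (275,467) and (40,420).

Next is a least-squares fit for the poses.

```bash
cat > h.py <<'E'
import numpy as np
from scipy.optimize import least_squares
from plant import manip, optics, order
OFF={"top":(310,115),"scene":(300,165)}
def proj(n,P):
    i=optics.camera_info(n); T=np.linalg.inv(i["pose"]); p=P@T[:3,:3].T+T[:3,3]; p=p@i["intrinsics"].T
    return p[:,:2]/p[:,2:]
def tf(x,P):
    c,s=np.cos(x[2]),np.sin(x[2]); P=np.atleast_2d(np.array(P,float))
    return np.c_[x[0]+c*P[:,0]-s*P[:,1],x[1]+s*P[:,0]+c*P[:,1],P[:,2]]
def fit(obs,x0):
    # obs: list of cam,(u,v) crop px,(x,y,z) mm
    f=lambda x:np.concatenate([proj(n,tf(x,np.array(P)/1000))[0]-(np.array(uv)/4+OFF[n]) for n,uv,P in obs])
    r=least_squares(f,x0,loss="soft_l1"); return r.x,np.round(f(r.x).reshape(-1,2),1).tolist()
E
python3 - <<'E'
from h import *
D=[("top",(97,50),(45,37,179)),("top",(212,33),(45,-37,179)),("top",(381,283),(-120,-125,119)),
("scene",(222,318),(-75,37,0)),("scene",(292,336),(-75,-37,0)),("scene",(272,27),(45,37,179)),("scene",(388,42),(45,-37,179)),("scene",(427,238),(-120,-125,119))]
print(fit(D,[.85,-.1,.1]))
# tray: its x ~ dispenser -y/y ; use frame aligned like dispenser: x 112, y 150
c=[(56,75,20),(56,-75,20),(-56,-75,20),(-56,75,20)]
T=[("top",p,q) for p,q in zip([(84,395),(293,344),(331,497),(122,548)],c)]+[("scene",p,q) for p,q in zip([(118,340),(333,382),(275,467),(40,420)],c)]
print(fit(T,[.7,-.1,.1]))
E
```

```text
(array([ 0.71520445, -0.10073176,  0.15708657]), [[-0.4, 0.3], [0.3, -0.2], [0.8, -0.1], [-3.2, 0.6], [4.4, 2.1], [3.3, -1.7], [-0.6, -1.7], [-1.4, -1.2]])
(array([ 0.51892658, -0.14055247,  0.23436468]), [[0.7, -0.7], [1.2, -1.1], [2.2, 0.2], [1.3, 0.9], [-1.4, -2.3], [-0.1, -1.7], [-1.0, -0.1], [-1.3, -1.7]])
```

```bash
cat >> h.py <<'E'
DP=np.array([.7152,-.1007,.157])
d=lambda x,y,z: tf(DP,[[x/1000,y/1000,z]])[0]
def ori():
    best=None
    for k in (0,np.pi,-np.pi):
        o=[np.pi,0,DP[2]+k]; q=manip.solve_ik(d(-285,-9,.1),o)
        if q is None: continue
        c=abs(q[6]); best=min(best,(c,k)) if best else (c,k)
    return [np.pi,0,DP[2]+best[1]]
E
python3 - <<'E'
from h import *
import cv2
o=ori(); print(o, manip.solve_ik(d(-285,-9,.02),o), manip.solve_ik(d(-120,-125,.2),o))
manip.move_ptp(d(-285,-9,.25),o)
manip.movel(d(-287,-9,.05),.2)
print(manip.movel(d(-287,-9,-.005),.03,force_limit=3))
p=manip.sense()["position"]; print(p, manip.sense()["force"])
z=p[2]+.005
manip.movel(d(-287,-9,z),.05)
cv2.imwrite("pics/top1.png",optics.camera("top"))
r=manip.movel(d(-185,-9,z),.04,force_limit=9)
s=manip.sense(); print(r,s["position"],d(-198,-9,z),s["force"],s["t"])
a=optics.camera("top")[115:265,310:430]; b=optics.camera("scene")[165:295,290:430]
b=cv2.resize(b,(480,446)); a=cv2.resize(a,(320,400)); 
import numpy as np
c=np.zeros((446,800,3),np.uint8); c[:,:480]=b; c[:400,480:]=a; cv2.imwrite("pics/push.png",c)
E
```

```text
[3.141592653589793, 0, np.float64(0.157)] [ 0.1573963   0.69760492  0.11501146  2.32045471 -0.52898562  0.14660124
 -0.64379731] [-0.24655075  0.73544552  0.88954256  1.81844408 -0.70271767  0.93800368
 -0.45514948]
True
[ 0.43315575 -0.15457767  0.00087276] [-0.44126177  1.88498663  7.09423102]
True [ 0.52358613 -0.13984618  0.00544869] [ 0.52104244 -0.14054776  0.00587276] [ 0.23136771  0.22206953 -0.26927442] 8.1167
```

View pics/push.png

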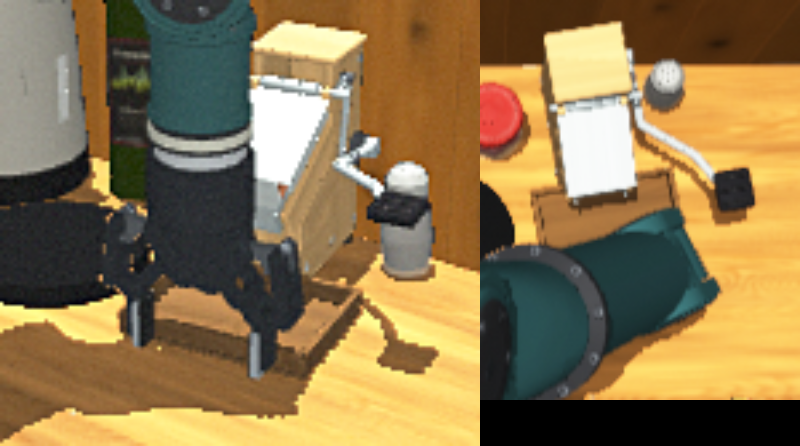

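The tray is under the nose and the push stopped within 3 mm of the predicted home. I'll press once more to seat it, then back off and look.

Run:
```python
from h import *
import cv2
z=.0059
r=manip.movel(d(-180,-9,z),.02,force_limit=7)
s=manip.sense(); print(r,s["position"],s["force"])
manip.movel(d(-240,-9,z),.1); manip.movel(d(-260,-9,.25),.3)
manip.grip(0.0)
o=ori()
manip.move_ptp(d(-120,-125,.25),o); print(manip.sense()["position"],manip.sense()["t"])
a=optics.camera("top")[115:265,310:430]; b=optics.camera("scene")[165:295,300:420]
c=np.zeros((520,800,3),np.uint8); c[:,:480]=cv2.resize(b,(480,520)); c[:400,480:]=cv2.resize(a,(320,400)); cv2.imwrite("pics/seat.png",c)
```

```text
True [ 0.52342836 -0.13931825  0.00473047] [ 0.23015993  0.0583256  -0.07648212]
[ 0.61475355 -0.2424704   0.24947987] 11.7083
```

View pics/seat.png

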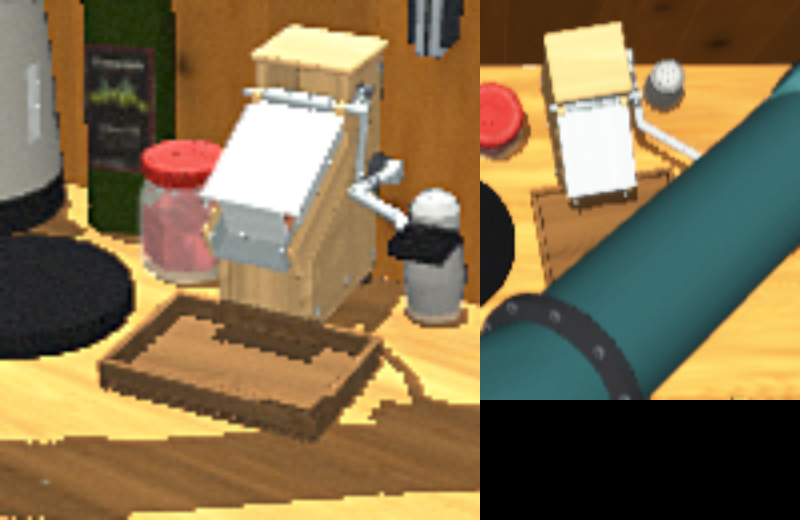

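Run:
```python
from h import *
import cv2
c=[(56,75,20),(56,-75,20),(-56,-75,20),(-56,75,20)]
def g(t,s):
    for S in (("top",),("scene",),("top","scene")):
        o=[(n,p,q) for n,l in (("top",t),("scene",s)) if n in S for p,q in zip(l,c) if p]
        print(S,fit(o,[.56,-.13,.15]))
g([(84,395),(293,344),(331,497),(122,548)],[(118,340),(333,382),(275,467),(40,420)])
g([(82,296),(289,256),None,None],[(180,297),(382,343),(318,413),(102,365)])
cam=optics.camera("top"); a=cam[150:205,310:400]
cv2.imwrite("pics/z.png",cv2.resize(a,None,fx=8,fy=8,interpolation=cv2.INTER_CUBIC))
```

```text
('top',) (array([ 0.5184965 , -0.13697978,  0.22756431]), [[-0.5, -0.7], [0.1, -0.8], [0.8, 0.6], [-0.2, 0.9]])
('scene',) (array([ 0.51485884, -0.14631389,  0.23608802]), [[-0.7, -1.1], [1.1, -0.4], [0.2, 1.5], [-0.5, -0.2]])
('top', 'scene') (array([ 0.51892658, -0.14055247,  0.23436467]), [[0.7, -0.7], [1.2, -1.1], [2.2, 0.2], [1.3, 0.9], [-1.4, -2.3], [-0.1, -1.7], [-1.0, -0.1], [-1.3, -1.7]])
('top',) (array([ 0.58073735, -0.13424892,  0.18210843]), [[-0.7, 0.1], [0.7, -0.1]])
('scene',) (array([ 0.58237689, -0.13996712,  0.15678112]), [[-0.3, -1.3], [1.3, -0.7], [0.2, 2.2], [-1.0, -0.1]])
('top', 'scene') (array([ 0.58204808, -0.13750132,  0.18238527]), [[0.5, -0.4], [1.9, -0.6], [-1.9, -1.3], [0.2, -1.3], [0.1, 1.7], [-1.8, 0.1]])
```

View pics/z.png

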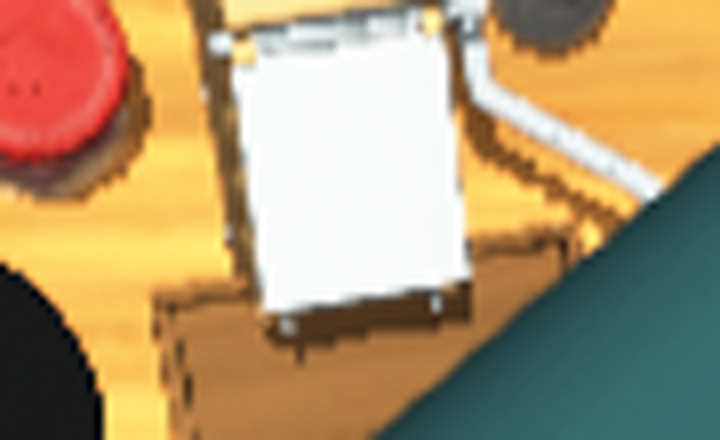

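The tray's far edge runs from (155,295) to (568,232), nearly parallel to the housing. Two-finger contact may hold a small yaw error, so I'll seat it once more with the closed fingers at the middle, which lets it turn flush.

Run:
```python
from h import *
import cv2
o=ori(); z=.020
manip.move_ptp(d(-245,-5,.20),o)
manip.movel(d(-245,-5,z),.2)
manip.pause(.2)
r=manip.movel(d(-180,-5,z),.04,force_limit=10); s=manip.sense(); print(r,s["position"],s["force"])
r=manip.movel(d(-180,-5,z),.02,force_limit=14); s=manip.sense(); print(r,s["position"],s["force"],s["t"])
manip.movel(d(-235,-5,z),.1); manip.movel(d(-245,-5,.20),.3)
manip.move_ptp(d(-120,-125,.20),o); print(manip.sense()["position"],manip.sense()["t"])
cam=optics.camera("top"); a=cam[150:205,310:400]
b=optics.camera("scene")[165:295,300:420]; cv2.imwrite("pics/s2.png",b)
cv2.imwrite("pics/z2.png",cv2.resize(a,None,fx=8,fy=8,interpolation=cv2.INTER_CUBIC))
```

```text
True [ 0.5230906  -0.13570249  0.01944643] [-1.02470918  0.11399941  0.09665901]
True [ 0.52298618 -0.13532795  0.01899013] [0.30885453 0.24015896 0.04863832] 15.5
[ 0.61418148 -0.24214595  0.19788018] 17.5167
```

View pics/z2.png

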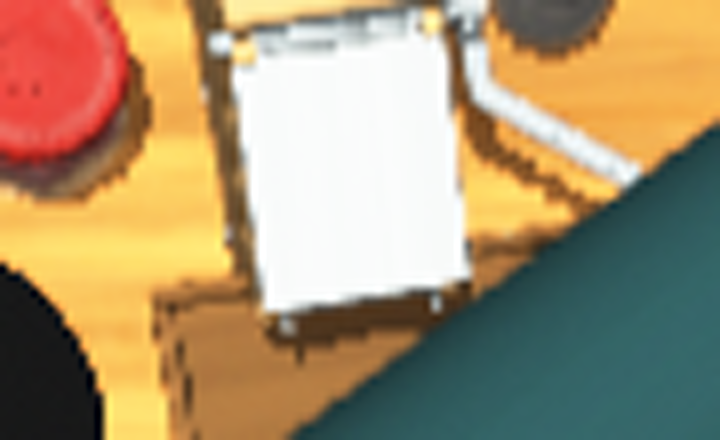

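The tray has not moved further and is seated. Now the lever.

Run:
```python
from h import *
import cv2
manip.movel(d(-120,-125,.15),.15)
r=manip.movel(d(-120,-125,.068),.04,force_limit=12); s=manip.sense(); print(r,s["position"],s["force"],s["t"])
if r:  # firm hold against the stop
    manip.movel(d(-120,-125,s["position"][2]-.001),.02)
manip.pause(1.2)
s=manip.sense(); print(s["position"],s["force"],s["t"])
a=optics.camera("top")[115:265,310:430]; b=optics.camera("scene")[165:295,300:420]
c=np.zeros((520,800,3),np.uint8); c[:,:480]=cv2.resize(b,(480,520)); c[:400,480:]=cv2.resize(a,(320,400)); cv2.imwrite("pics/open.png",c)
```

```text
True [ 0.61686097 -0.24320515  0.08024031] [-2.24006739  2.08234823 11.97307671] 19.675
[ 0.61686324 -0.24316651  0.08059993] [-3.07619843  1.14376188 10.30024279] 21.125
```

View pics/open.png

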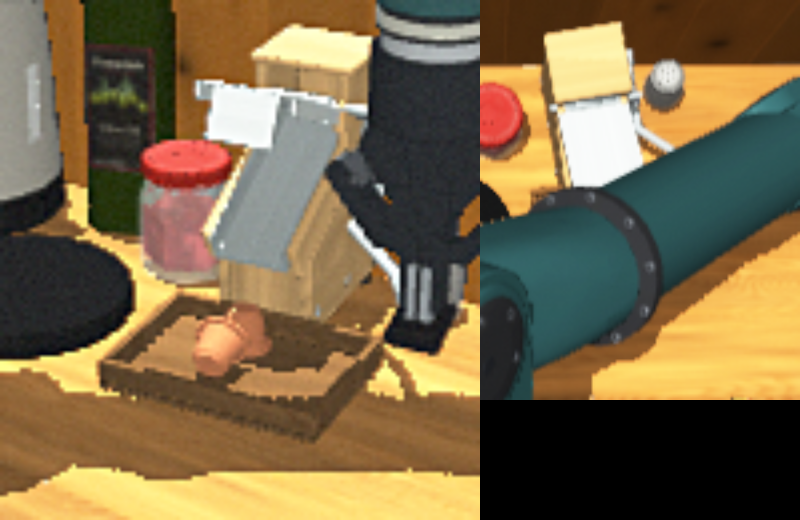

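The lid is open, the chute is empty, and both capsules lie in the tray near (230,340). I'll ease the lever up.

Run:
```python
from h import *
import cv2
manip.movel(d(-120,-125,.138),.025); s=manip.sense(); print(s["position"],s["force"],s["t"])
manip.movel(d(-120,-125,.26),.1)
manip.move_ptp(d(-260,-125,.30),ori()); manip.pause(.3); s=manip.sense(); print(s["force"],s["t"])
a=optics.camera("top")[115:265,310:430]; b=optics.camera("scene")[165:295,300:420]
c=np.zeros((520,800,3),np.uint8); c[:,:480]=cv2.resize(b,(480,520)); c[:400,480:]=cv2.resize(a,(320,400)); cv2.imwrite("pics/end.png",c)
```

```text
[ 0.61613269 -0.24291359  0.13787143] [ 0.38715645 -1.23192537  0.5865023 ] 23.725
[ 0.34516189  0.57713337 -0.03102094] 26.025
```

View pics/end.png

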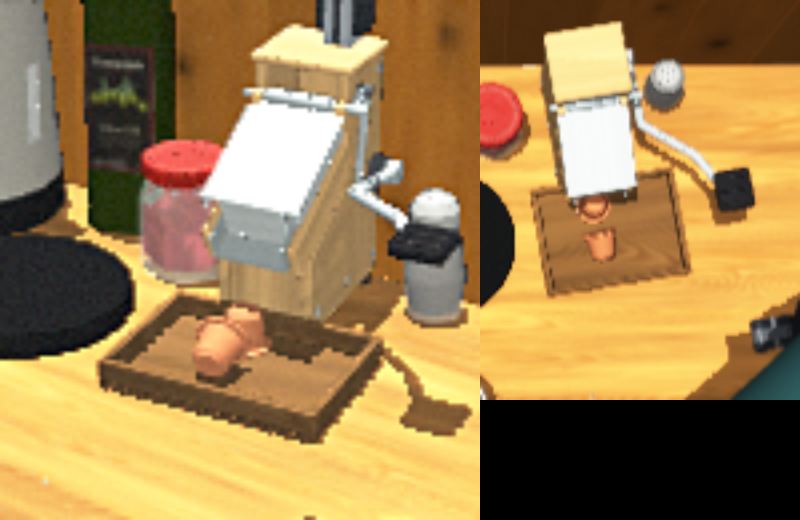

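The lid is shut, the lever is up, both capsules are in the tray against the housing, and the arm is clear.

```bash
python3 -c "
from plant import order; print(order.sign_off())"
```

```text
the job is handed in; nothing more can be done
None
```

I pushed the tray up against the dispenser, pressed the lever to its stop until both capsules slid into the tray, eased the lid shut over about 2 s, moved the arm clear and handed the job in at about 26 s on the robot's clock.

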